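# Tighten a pug mill's vacuum cover in star order

### The job

Close the vacuum chamber of the pug mill by hand-tightening (clockwise) the four knobs on its cover in star order, in two passes, each pass starting with the red knob, then the knob diagonally opposite it, then the remaining two in either order. In the first pass turn each knob only until it has pressed the springy cover about halfway down; in the second turn each until the cover sits fully down on the rim and the knob is firmly tight, but do not force it. Leave the things around the machine where they are.

Things in the scene. Friction and masses are not known exactly. Their poses are not given: they have to be found in the camera images.
- machine: fixed blue pug mill, body 210 x 210 mm, steel barrel with clay to +y (ends 254 mm from centre), grey motor to -y (ends 227 mm), both below 98 mm. Origin: centre of its underside, on the table; z up. On top an open vacuum chamber with a square steel rim, 140 mm outside, its top 100 mm above the origin. The four knobs stand at the corners x = +-65, y = +-65 mm
- cover: loose aluminium plate 196 x 196 x 10 mm, 0.45 kg, kept centred by a lip; origin: centre of its underside, z up. Four sprung rubber cushions under its corners (2 N/mm each) hold it 4 to 5 mm above the rim at first; fully down its underside is on the rim. Pressing one knob lowers the other corners somewhat too, so the later knobs turn freely further before they touch
- red_foot (a point): centre of the red knob's flat underside, on its vertical turning axis. From here up: steel foot 28 mm across, 8 mm high; then the red fluted round grip, 36 mm across (39 over the ribs), 34 mm high; flat top at 42 mm. Its x axis turns with the knob (stripe on top). At the start it is 114.8 to 116.4 mm above the machine's origin, 0.3 to 2.5 mm above the cover, differing by knob and run. Which colour stands at which corner changes
- black_foot (a point): centre of the black knob's flat underside, on its vertical turning axis. From here up: steel foot 28 mm across, 8 mm high; then the black fluted round grip, 36 mm across (39 over the ribs), 34 mm high; flat top at 42 mm. Its x axis turns with the knob (stripe on top). At the start it is 114.8 to 116.4 mm above the machine's origin, 0.3 to 2.5 mm above the cover, differing by knob and run. Which colour stands at which corner changes
- white_foot (a point): centre of the white knob's flat underside, on its vertical turning axis. From here up: steel foot 28 mm across, 8 mm high; then the white fluted round grip, 36 mm across (39 over the ribs), 34 mm high; flat top at 42 mm. Its x axis turns with the knob (stripe on top). At the start it is 114.8 to 116.4 mm above the machine's origin, 0.3 to 2.5 mm above the cover, differing by knob and run. Which colour stands at which corner changes
- yellow_foot (a point): centre of the yellow knob's flat underside, on its vertical turning axis. From here up: steel foot 28 mm across, 8 mm high; then the yellow fluted round grip, 36 mm across (39 over the ribs), 34 mm high; flat top at 42 mm. Its x axis turns with the knob (stripe on top). At the start it is 114.8 to 116.4 mm above the machine's origin, 0.3 to 2.5 mm above the cover, differing by knob and run. Which colour stands at which corner changes
- tub: bystander: open white plastic tub, 90 mm across, 60 mm high; origin: centre of its underside
- jar: bystander: closed blue glaze jar, 60 mm across, 85 mm high; origin: centre of its underside
- knife: bystander: fettling knife lying on the table, 200 mm long, 18 mm thick, round wooden handle along -x and blade along +x; origin: middle of its length, underside
- knob_red: the red knob itself; same point and axes as red_foot. All four knobs alike: turning clockwise seen from above lowers the knob 4 mm per radian (25 mm a turn, a quick thread), drag 0.1 Nm; it stays where it is left
- knob_black: the black knob; as black_foot. All knobs: torque is 0.1 Nm while free, grows slowly while the foot presses the sprung cover down, then steeply once the cover is on the rim there
- knob_white: the white knob; as white_foot. All knobs: 0.3 to 0.5 Nm in all is firmly tight; fingers squeezing with only 12 to 18 N slip round the knob at that. Clamping the cover with more than 75 N (about 0.9 Nm) is forcing it, and a strong squeeze allows that
- knob_yellow: the yellow knob; as yellow_foot. All knobs: fully tight, the underside is 110 mm (or a few tenths less) above the machine's origin; halfway in the first pass is 2 to 3 mm above that

How it is judged:
By the outcome, as a careful person would: the job done as asked, in the order asked, and still so for the second after the job is handed in, with the robot touching nothing.
It also fails if it takes over 72 s, if anything falls off the work surface, if the arm or the gripper's body presses on something with over 40 N, if the wrist force passes 120 N, or if a joint passes its speed limit or range.

### The arm

A 6-joint arm with a two-finger parallel gripper is mounted at the origin on the work surface. World frame = base frame: x ahead of the robot, y to its left, z up, the work surface at z = 0. Lengths are in mm, angles in rad, forces in N, time in s.
With the tool pointing down it reaches from about 350 to 975 mm from the base axis. Payload 7.1 kg.
Tool frame: the origin (TCP) lies midway between the tips of the shut fingers; the grasp point (between the pads) lies 19 mm behind it; z points along the fingers, y is the direction in which the jaws open and shut (so a half turn about z gives the same grasp; the last joint's range is limited). The gripper opens to 88 mm and grips with 3 to 60 N. Pads are 20 mm wide; open, the fingers measure 115 mm over their backs; the gripper's body (75 mm by 178 mm) begins 61 mm behind the grasp point.
Start: joints at [-1.315, 0.423, 1.63, -0, 1.089, -0.019], TCP at [169.615, -601.528, 222.675] pointing down, gripper open.
Joint ranges: [-3, 3], [-0.9, 2.11], [0.09, 2.58], [-1.31, 4.45], [0.11, 2.69], [-2.54, 2.54]. Speed limits (rad/s): [2.39, 2.39, 3.01, 3.14, 3.14, 3.14].

### API

Orientations are given as [roll, pitch, yaw] about the fixed x, y, z axes, in that order (R = Rz(yaw) Ry(pitch) Rx(roll)).
In Python, from rig import bot, eoat, kinematics, viewer gives the robot as it stands. Calls block until the motion is done:
- bot.move_pose(position, orientation): joint-space move of the TCP to a pose.
- bot.move_l(position, vel=150, frame=None): straight line of the TCP; frame=None keeps the orientation; vel is the mean speed in mm/s.
- bot.set_joints(angles): joint-space move.
- eoat.move_gripper(opening, newtons=None): opening from 0.0 (shut) to 1.0 (fully open); newtons is the grip in N (None keeps the last); returns when the fingers have stopped.
- bot.sleep(seconds).
- kinematics.solve_ik(position, orientation): joint angles nearest the present ones, or None.
- bot.observe(): the state.
- viewer.camera(name): name is "scene" or "top"; returns a dict with "img" (384x512x3 uint8, blue, green, red), "mtx" (3x3 intrinsics, pixels), "D" ([k1, k2, p1, p2, k3] as OpenCV has them; the pictures are not rectified), "eye" and "attitude" of the camera in the world. Camera axes: x right, y down, z forward; pixel columns grow to the right and rows downward; lengths in mm; the calibration is good to about 2 mm. A picture is of the moment at which its call begins. There is no depth.
A pose or a line that the arm cannot do raises bot.IKError and nothing moves.
- bot.job_done(): hands the job in, once; it reports no verdict.
The state is a dict: "clock": time; "joint_positions": joint angles; "dq": joint speeds; "tau": joint torques, N m; "tool_pos": TCP position; "tcp_rot": TCP orientation; "contact_force": force on the tool from outside, world axes, zero at the start; "torque": the same for the moment, N m; "opening": opening from 0.0 (shut) to 1.0 (fully open).
Only numpy, scipy, OpenCV 4.12 (cv2) and the standard library are available. Lean on these libraries where they do the work, as an engineer would, in place of code of your own. Each camera call takes 0.05 s, during which the arm holds its last target. There are 200 camera calls.

## Working session

There is one attempt and no reset: what is moved stays moved. The work goes in short steps, each a Python script; the robot and the scene stay as the last script left them, time stands still between calls to the robot, and variables do not carry over. Pictures are saved under pics/ and viewed, on a budget of 10 in all, crops included, one or two more only if the job needs it, and the job is handed in when it is done.

```bash
ls; mkdir -p pics; python3 - <<'E'
from rig import bot, eoat, kinematics, viewer
import cv2, numpy as np
ims=[]
for n in ("scene","top"):
    c=viewer.camera(n); cv2.imwrite(f"pics/{n}0.png",c["img"]); print(n,c["mtx"],c["D"],c["eye"],c["attitude"])
    
o=bot.observe(); print({k:o[k] for k in o})
E
```

```text
pics
scene [[440.24589856   0.         257.47118074]
 [  0.         440.24589856 187.73890081]
 [  0.           0.           1.        ]] [-0.02601387  0.          0.          0.          0.        ] [1022.01996134 -753.13945213  699.22100919] [-2.15238603  0.00474257  0.48832855]
top [[354.42332715   0.         256.10025387]
 [  0.         354.42332715 187.63443328]
 [  0.           0.           1.        ]] [-0.04499615  0.          0.          0.          0.        ] [ 492.280305     12.98438411 1119.1140261 ] [-3.06668842  0.01664373 -1.58097229]
{'clock': 0.1, 'joint_positions': array([-1.31500922e+00,  4.23769935e-01,  1.63057242e+00, -4.02478040e-05,
        1.08864230e+00, -1.89923038e-02]), 'dq': array([ 0.00194512, -0.00038066, -0.00203339, -0.0002414 , -0.00074956,
       -0.00046526]), 'tau': array([-1.05790783e-03, -5.45614636e+01, -2.74324518e+01,  6.44683954e-02,
        1.87581737e-02, -1.44016605e-05]), 'tool_pos': array([ 169.47750662, -601.06839463,  221.99217395]), 'tcp_rot': array([-3.14020022e+00,  9.19125405e-06,  2.74798108e-01]), 'contact_force': array([ 0.09669348, -0.72610927,  0.07991859]), 'torque': array([-0.04066749,  0.02662417,  0.00320712]), 'opening': 0.9978790120432807}
```

View pics/scene0.png

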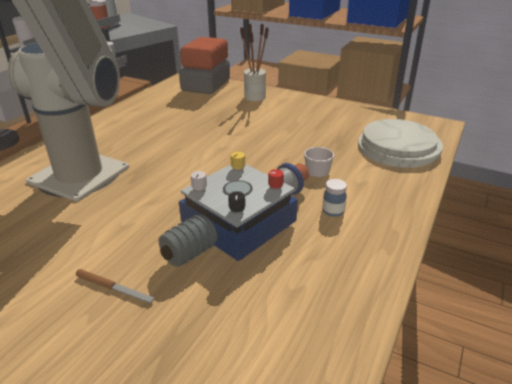

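View pics/top0.png

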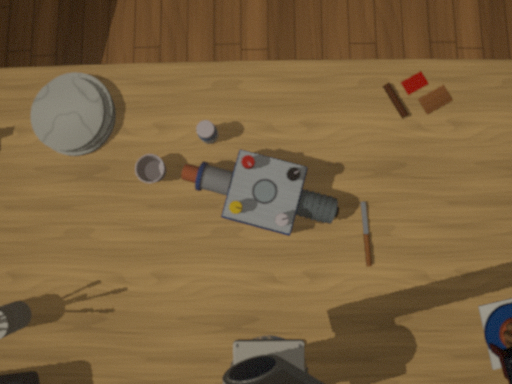

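```bash
cat > loc.py <<'E'
import cv2, numpy as np
from scipy.spatial.transform import Rotation as R
from rig import viewer
SEED={"top":dict(red=(248,161),black=(294,174),white=(283,219),yellow=(236,207)),
      "scene":dict(red=(276,179),black=(237,202),white=(199,181),yellow=(238,160))}
def blobs(n,c):
    hsv=cv2.cvtColor(c["img"],cv2.COLOR_BGR2HSV).astype(int); h,s,v=hsv[...,0],hsv[...,1],hsv[...,2]
    M=dict(red=((h<8)|(h>172))&(s>120),black=(v<60),yellow=(h>18)&(h<35)&(s>120),white=(s<60)&(v>(185 if n=="top" else 175)))
    out={}
    for k,(u0,v0) in SEED[n].items():
        w=np.zeros(h.shape,bool); w[v0-14:v0+15,u0-14:u0+15]=True
        m=(M[k]&w).astype(np.uint8)
        _,_,st,ce=cv2.connectedComponentsWithStats(m); i=1+np.argmax(st[1:,4]) if len(st)>1 else 0
        x,y,ww,hh,a=st[i]; out[k]=((x+(ww-1)/2,y+(hh-1)/2),(ww,hh,a),ce[i])
    return out
def ray(c,uv,z):
    p=cv2.undistortPoints(np.array([[uv]],float),c["mtx"],np.array(c["D"]))[0,0]
    d=R.from_euler("xyz",c["attitude"]).apply([p[0],p[1],1]); e=np.array(c["eye"]); return e+d*(z-e[2])/d[2]
if __name__=="__main__":
    for n in SEED:
        c=viewer.camera(n); b=blobs(n,c); P={k:ray(c,b[k][2],142)[:2] for k in b}
        for k in b: print(n,k,b[k][1],np.round(b[k][2],1),P[k].round(1))
        q=[P[k] for k in("red","black","white","yellow")]; ctr=np.mean(q,0)
        d=[q[i]-ctr for i in range(4)]; print(ctr.round(1),[ (round(np.hypot(*x),1),round(np.degrees(np.arctan2(x[1],x[0])),1)) for x in d])
        s=np.array([[ (u-0)*1. for u in x] for x in d])
        i=cv2.resize(c["img"][130:250,150:330],None,fx=4,fy=4,interpolation=cv2.INTER_NEAREST); cv2.imwrite(f"pics/{n}_crop.png",i)
E
python3 loc.py
```

```text
top red (np.int32(13), np.int32(12), np.int32(120)) [247.8 161.4] [639.2  50.8]
top black (np.int32(12), np.int32(12), np.int32(93)) [292.8 174.1] [602.2 -73.5]
top white (np.int32(512), np.int32(384), np.int32(196608)) [255.5 191.5] [555.1  30.3]
top yellow (np.int32(13), np.int32(13), np.int32(132)) [235.4 206.9] [513.2  86.2]
[577.4  23.5] [(np.float64(67.6), np.float64(23.9)), (np.float64(100.1), np.float64(-75.7)), (np.float64(23.4), np.float64(163.0)), (np.float64(89.8), np.float64(135.6))]
scene red (np.int32(14), np.int32(19), np.int32(225)) [275.6 178.4] [641.2  50. ]
scene black (np.int32(14), np.int32(19), np.int32(198)) [236.4 203. ] [609.7 -80.9]
scene white (np.int32(8), np.int32(23), np.int32(140)) [210.2 185.2] [519.6 -47.2]
scene yellow (np.int32(15), np.int32(18), np.int32(230)) [237.3 159.2] [514.1  87.5]
[571.2   2.3] [(np.float64(84.8), np.float64(34.2)), (np.float64(91.7), np.float64(-65.1)), (np.float64(71.5), np.float64(-136.1)), (np.float64(102.5), np.float64(123.8))]
```

```bash
cat > h.py <<'E'
import numpy as np
from rig import bot, eoat, kinematics, viewer
C=np.array([558.9,6.2]); u=np.array([.961,-.277]); p=np.array([-.277,-.961])
K=dict(red=C+65*u-65*p,yellow=C-65*u-65*p,black=C+65*u+65*p,white=C-65*u+65*p)
def rpy(yaw): return [np.pi,0,yaw]
def P(xy,z): return [float(xy[0]),float(xy[1]),float(z)]
def obs():
    o=bot.observe(); return o["clock"],np.array(o["tool_pos"]),np.array(o["contact_force"]),np.array(o["torque"]),o
def probe(xy,z0):
    """step down from z0 until touching; returns measured z of touch"""
    f0=obs()[2][2]; z=z0
    for i in range(12):
        z-=.5; bot.move_l(P(xy,z),vel=25); t,x,f,m,o=obs()
        if f[2]-f0>2.5: break
    return x[2],f[2]-f0,z
E
python3 - <<'E'
from h import *
eoat.move_gripper(0.0,20)
bot.move_pose(P(K["red"],185),rpy(np.pi/2)); print(obs()[:4])
bot.move_l(P(K["red"],160.5),vel=80); print(obs()[:4])
print(probe(K["red"],160)); print(obs()[:4])
bot.move_l(P(K["red"],164),vel=60); print(obs()[:4])
E
```

```text
(4.375, array([639.44583603,  49.81741636, 185.03748998]), array([0.2396441 , 0.23001851, 0.9954111 ]), array([-0.06798147, -0.01567027,  0.06232748]))
(4.8333, array([638.88935099,  50.52619303, 159.49798027]), array([ 0.04528317, -0.13597111,  0.6470878 ]), array([-0.01561886, -0.07771235,  0.00066328]))
(np.float64(158.03231895813576), np.float64(5.234482656345669), 157.5)
(6.0833, array([639.5798228 ,  50.68649832, 158.03231896]), array([-2.02987999,  0.12193859,  5.88157045]), array([-0.03464964,  0.15627001, -0.04986845]))
(6.3417, array([639.61704353,  50.67411821, 164.31241401]), array([ 0.69729279,  1.60613191, -0.30926536]), array([-0.06281197, -0.09282252,  0.02683012]))
```

```bash
python3 - <<'E'
from h import *
for k in("white","black","yellow"):
    bot.move_l(P(K[k],164),vel=200); bot.move_l(P(K[k],159.7),vel=40); bot.sleep(.1)
    a=obs(); print(k,a[0],a[1].round(2),a[2].round(1))
    r=probe(K[k],159.7); bot.sleep(.1); a=obs(); print(np.round(r,2),a[1].round(2),a[2].round(1),a[3].round(2))
    bot.move_l(P(K[k],164),vel=60)
print(obs()[0])
c=viewer.camera("top"); import cv2; cv2.imwrite("pics/top1.png",cv2.resize(c["img"][120:260,180:340],None,fx=5,fy=4))
E
```

```text
white 7.7667 [478.6  -38.03 159.45] [ 0.4  0.8 -0.3]
[157.09   5.38 156.7 ] [478.61 -38.29 157.1 ] [-1.2  0.6  5.2] [-0.02  0.2   0.04]
black 10.8 [602.98 -74.11 159.79] [-0.3 -0.9  0.2]
[157.96   2.82 157.7 ] [603.46 -74.29 157.94] [-0.5 -0.2  3.8] [-0.02  0.   -0.02]
yellow 13.5833 [514.54  86.21 159.49] [ 0.6  0.1 -0.3]
[157.54   3.96 157.2 ] [514.57  86.69 157.52] [-0.4 -0.8  5.5] [-0.09  0.11 -0.01]
15.2
```

```bash
cat >> h.py <<'E'
FOOT=dict(red=116.0,white=115.1,black=115.95,yellow=115.5)
def approach(k,foot,yaw,grip,up=40):
    eoat.move_gripper(.62)
    bot.move_pose(P(K[k],foot+42+28),rpy(yaw)); bot.move_l(P(K[k],foot+7),vel=100)
    eoat.move_gripper(0.3,grip)
def turn(k,foot,yaw,ang,n,rate=.8,stop=None,verbose=True):
    """turn clockwise by ang while following the thread; returns foot,yaw,torque"""
    L=[]
    for i in range(n):
        a=ang/n; foot-=4*a; yaw-=a
        bot.move_l(P(K[k],foot+7),vel=4*rate,frame=rpy(yaw)); t,x,f,m,o=obs()
        L.append((round(t,2),round(o["tcp_rot"][2]-yaw,3),*x.round(1),*f.round(1),*m.round(2)))
        if stop and abs(m[2])>stop: break
    if verbose: print(k,*L,sep="\n ")
    return foot,yaw,m[2]
def leave(k,foot):
    eoat.move_gripper(.62); bot.move_l(P(K[k],foot+42+28),vel=120)
E
python3 - <<'E'
from h import *
y=np.pi/2+.44; f=FOOT["red"]
print(obs()[0]); approach("red",f,y,25); a=obs(); print(a[0],a[1].round(1),a[2].round(1),a[3].round(2),a[4]["opening"])
print(turn("red",f,y,.15,2))
E
```

```text
15.25
18.0167 [641.2  51.3 123.9] [ 4.4  2.4 -1.8] [ 0.4  -0.74  0.01] 0.4103923691626609
red
 (18.27, np.float64(0.001), np.float64(641.1), np.float64(51.2), np.float64(123.6), np.float64(4.3), np.float64(2.9), np.float64(-0.6), np.float64(0.38), np.float64(-0.78), np.float64(-0.18))
 (18.52, np.float64(0.001), np.float64(641.0), np.float64(51.2), np.float64(123.3), np.float64(5.1), np.float64(2.4), np.float64(-0.8), np.float64(0.37), np.float64(-0.78), np.float64(-0.18))
(115.4, 1.8607963267948966, np.float64(-0.1802385721822467))
```

```bash
python3 - <<'E'
from h import *
f,y=115.4,1.8607963
f,y,m=turn("red",f,y,.725,5,rate=1.2); print(f,y)
leave("red",f); a=obs(); print(a[0])
C2=np.array([1.5,.4])
for k in K: K[k]=K[k]+C2
k="white"; y=np.pi/2+.33; f=FOOT[k]
approach(k,f,y,25); a=obs(); print(a[0],a[1].round(1),a[2].round(1),a[3].round(2),a[4]["opening"])
f,y,m=turn(k,f,y,(f-112.5)/4,4,rate=1.2); leave(k,f); print(obs()[0])
E
sed -i 's/^C=np.array(\[558.9,6.2\])/C=np.array([560.4,6.6])/' h.py
```

```text
red
 (18.81, np.float64(0.004), np.float64(640.8), np.float64(51.1), np.float64(122.7), np.float64(4.1), np.float64(3.1), np.float64(0.4), np.float64(0.54), np.float64(-0.79), np.float64(-0.13))
 (19.1, np.float64(0.005), np.float64(640.6), np.float64(51.1), np.float64(122.1), np.float64(3.8), np.float64(2.8), np.float64(1.7), np.float64(0.46), np.float64(-0.66), np.float64(-0.09))
 (19.39, np.float64(0.007), np.float64(640.4), np.float64(51.1), np.float64(121.5), np.float64(3.6), np.float64(3.9), np.float64(3.6), np.float64(0.65), np.float64(-0.56), np.float64(-0.13))
 (19.68, np.float64(0.007), np.float64(640.2), np.float64(51.2), np.float64(121.0), np.float64(2.8), np.float64(4.3), np.float64(4.4), np.float64(0.72), np.float64(-0.45), np.float64(-0.13))
 (19.98, np.float64(0.007), np.float64(640.0), np.float64(51.3), np.float64(120.4), np.float64(2.9), np.float64(5.3), np.float64(5.4), np.float64(0.74), np.float64(-0.31), np.float64(-0.18))
112.50000000000001 1.1357963
21.1667
23.4917 [480.6 -37.8 122.7] [1.1 0.5 2.8] [ 0.22 -0.28  0.01] 0.405818945482993
white
 (23.81, np.float64(0.003), np.float64(480.6), np.float64(-37.8), np.float64(121.9), np.float64(1.5), np.float64(0.9), np.float64(4.8), np.float64(0.22), np.float64(-0.28), np.float64(-0.1))
 (24.12, np.float64(0.002), np.float64(480.6), np.float64(-37.8), np.float64(121.3), np.float64(1.9), np.float64(2.2), np.float64(5.4), np.float64(0.25), np.float64(-0.25), np.float64(-0.11))
 (24.44, np.float64(0.002), np.float64(480.6), np.float64(-37.8), np.float64(120.7), np.float64(0.6), np.float64(1.6), np.float64(6.1), np.float64(0.22), np.float64(-0.23), np.float64(-0.14))
 (24.76, np.float64(0.002), np.float64(480.6), np.float64(-37.8), np.float64(120.1), np.float64(1.8), np.float64(1.4), np.float64(7.0), np.float64(0.26), np.float64(-0.17), np.float64(-0.13))
25.95
```

```bash
python3 - <<'E'
from h import *
for k in("black","yellow"):
    f=FOOT[k]; d=(f-112.5)/4; y=np.pi/2+d/2
    approach(k,f,y,25); a=obs(); print(a[0],a[1].round(1),a[2].round(1),a[3].round(2),a[4]["opening"])
    f,y,m=turn(k,f,y,d,3,rate=1.4); leave(k,f); print(obs()[0])
E
```

```text
28.1583 [606.2 -73.6 123.7] [3.5 3.7 1. ] [ 0.43 -0.74  0.02] 0.4051937986194468
black
 (28.6, np.float64(0.003), np.float64(605.9), np.float64(-73.6), np.float64(122.5), np.float64(4.4), np.float64(2.8), np.float64(3.1), np.float64(0.51), np.float64(-0.71), np.float64(-0.12))
 (29.04, np.float64(0.005), np.float64(605.6), np.float64(-73.6), np.float64(121.3), np.float64(3.2), np.float64(3.5), np.float64(5.5), np.float64(0.63), np.float64(-0.59), np.float64(-0.17))
 (29.48, np.float64(0.005), np.float64(605.4), np.float64(-73.6), np.float64(120.2), np.float64(3.2), np.float64(4.1), np.float64(6.3), np.float64(0.7), np.float64(-0.38), np.float64(-0.18))
30.675
32.875 [515.8  87.  123. ] [-2.9 -2.2  5.3] [-0.24  0.33  0.04] 0.4058905149406402
yellow
 (33.27, np.float64(-0.0), np.float64(515.7), np.float64(87.0), np.float64(121.9), np.float64(-2.7), np.float64(-1.6), np.float64(7.1), np.float64(-0.38), np.float64(0.39), np.float64(-0.15))
 (33.67, np.float64(-0.0), np.float64(515.6), np.float64(86.9), np.float64(120.9), np.float64(-4.1), np.float64(-0.2), np.float64(7.1), np.float64(-0.33), np.float64(0.49), np.float64(-0.12))
 (34.08, np.float64(-0.001), np.float64(515.4), np.float64(87.0), np.float64(120.0), np.float64(-3.8), np.float64(-1.5), np.float64(8.0), np.float64(-0.38), np.float64(0.66), np.float64(-0.12))
35.2667
```

```bash
cat >> h.py <<'E'
def tighten(k):
    f=112.5; y=np.pi/2+.35
    approach(k,f,y,24); m0=obs()[3][2]; print(k,"m0",m0.round(3))
    f,y,m=turn(k,f,y,.5,2,rate=1.4,stop=.38)
    if abs(m)<.38: f,y,m=turn(k,f,y,.4,10,rate=1.2,stop=.38)
    bot.sleep(.1); a=obs(); print("end",f,a[0],a[1].round(2),a[3].round(3),np.pi/2+.35-y)
    leave(k,f); print(obs()[0])
E
python3 - <<'E'
from h import *
tighten("red")
E
```

```text
red m0 0.026
red
 (37.89, np.float64(-0.001), np.float64(640.9), np.float64(51.0), np.float64(119.2), np.float64(-1.9), np.float64(-0.3), np.float64(4.8), np.float64(-0.09), np.float64(0.15), np.float64(-0.11))
 (38.29, np.float64(-0.001), np.float64(640.6), np.float64(51.0), np.float64(118.2), np.float64(-2.7), np.float64(-0.4), np.float64(6.6), np.float64(-0.05), np.float64(0.53), np.float64(-0.17))
red
 (38.54, np.float64(-0.0), np.float64(640.5), np.float64(51.1), np.float64(118.1), np.float64(-3.5), np.float64(-0.5), np.float64(6.2), np.float64(-0.06), np.float64(0.54), np.float64(0.0))
 (38.79, np.float64(-0.0), np.float64(640.4), np.float64(51.1), np.float64(117.9), np.float64(-3.0), np.float64(-0.1), np.float64(8.3), np.float64(-0.04), np.float64(0.56), np.float64(-0.08))
 (39.04, np.float64(-0.0), np.float64(640.4), np.float64(51.1), np.float64(117.8), np.float64(-4.0), np.float64(0.2), np.float64(7.3), np.float64(-0.07), np.float64(0.66), np.float64(-0.13))
 (39.29, np.float64(-0.0), np.float64(640.3), np.float64(51.1), np.float64(117.7), np.float64(-3.6), np.float64(-0.9),
[... 616 characters left out ...]
64(0.84), np.float64(-0.03))
 (40.29, np.float64(-0.0), np.float64(640.1), np.float64(51.2), np.float64(117.1), np.float64(-5.1), np.float64(0.6), np.float64(9.8), np.float64(0.01), np.float64(0.91), np.float64(-0.01))
 (40.54, np.float64(-0.0), np.float64(640.1), np.float64(51.2), np.float64(117.1), np.float64(-6.5), np.float64(0.3), np.float64(10.2), np.float64(0.03), np.float64(0.97), np.float64(-0.04))
 (40.79, np.float64(-0.0), np.float64(640.0), np.float64(51.3), np.float64(117.0), np.float64(-5.9), np.float64(0.7), np.float64(11.5), np.float64(0.1), np.float64(1.06), np.float64(-0.01))
end 108.90000000000003 40.8917 [640.03  51.24 117.01] [0.091 1.038 0.041] 0.9000000000000004
42.0833
```

```bash
python3 - <<'E'
from h import *
import cv2
bot.move_pose(P(K["white"],112.5+70),rpy(np.pi/2+.35))
a=viewer.camera("top")["img"]; b=viewer.camera("scene")["img"]
a0=cv2.imread("pics/top0.png"); b0=cv2.imread("pics/scene0.png")
f=lambda i,x,y:cv2.resize(i[y:y+60,x:x+80],(400,300),interpolation=cv2.INTER_CUBIC)
cv2.imwrite("pics/cmp.png",np.vstack([np.hstack([f(a0,220,145),f(a,220,145)]),np.hstack([f(b0,215,150),f(b,215,150)])]))
cv2.imwrite("pics/s2.png",b); print(obs()[0])
E
```

```text
43.1833
```

View pics/cmp.png

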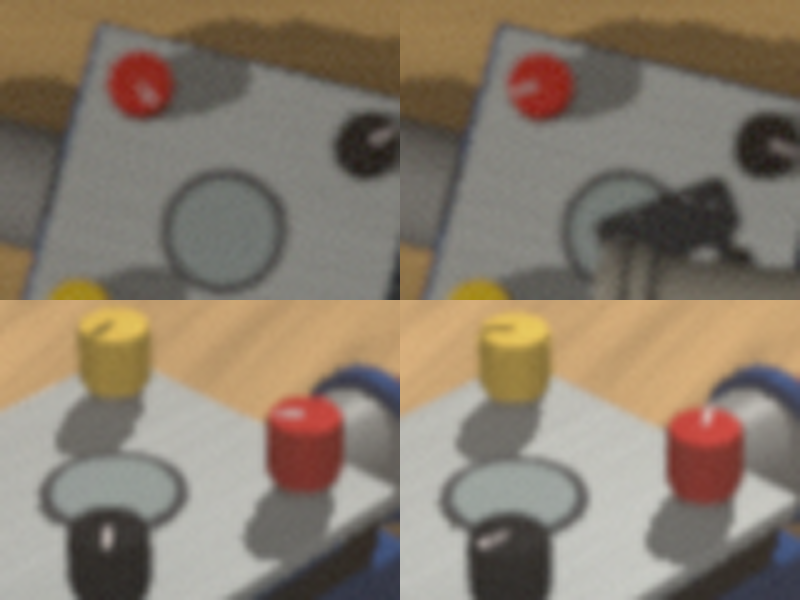

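```bash
python3 - <<'E'
import cv2, numpy as np, sys
from scipy.spatial.transform import Rotation as R
b0=cv2.imread("pics/scene0.png"); b=cv2.imread("pics/s2.png")
mtx=np.array([[440.24589856,0,257.47118074],[0,440.24589856,187.73890081],[0,0,1]]);D=np.array([-0.02601387,0,0,0,0.])
eye=np.array([1022.02,-753.14,699.22]);att=R.from_euler("xyz",[-2.15238603,0.00474257,0.48832855])
pr=lambda X: cv2.projectPoints(np.array([X],float),att.inv().as_rotvec(),-att.inv().apply(eye),mtx,D)[0][0,0]
pos=dict(red=(640.5,51.2),yellow=(515,87),black=(605.5,-73.8))
for k,(u,v) in dict(red=(276,179),yellow=(238,160),black=(237,202)).items():
    w=lambda i:cv2.resize(i[v-16:v+17,u-13:u+14],None,fx=8,fy=8,interpolation=cv2.INTER_CUBIC)
    C=[]
    for i in(b0,b):
        s=cv2.cvtColor(w(i),cv2.COLOR_BGR2HSV).astype(int); h,sa,va=s[...,0],s[...,1],s[...,2]
        m=dict(red=((h<8)|(h>172))&(sa>130),yellow=(h>15)&(h<35)&(sa>125),black=va<75)[k].astype(np.uint8)
        cs=cv2.findContours(m,cv2.RETR_EXTERNAL,cv2.CHAIN_APPROX_NONE)[0]; c=max(cs,key=cv2.contourArea); c=cv2.convexHull(c)
        M=cv2.moments(c); C.append([M["m10"]/M["m00"]/8,M["m01"]/M["m00"]/8,M["m00"]/64,*[q/8 for q in cv2.boundingRect(c)]])
    C=np.array(C); sc=(pr((*pos[k],135))-pr((*pos[k],140)))/5
    print(k,C.round(2).tolist(),"drop mm",((C[1]-C[0])[1]/sc[1]).round(2), "top/bottom",(C[1]-C[0])[4]/sc[1],((C[1]-C[0])[4]+(C[1]-C[0])[6])/sc[1])
    t0=cv2.cvtColor(w(b0),cv2.COLOR_BGR2GRAY).astype(np.float32);t1=cv2.cvtColor(w(b),cv2.COLOR_BGR2GRAY).astype(np.float32)
E
```

```text
red [[12.91, 15.39, 227.82, 5.75, 6.12, 14.38, 18.75], [12.84, 17.77, 224.72, 5.75, 8.75, 14.5, 18.5]] drop mm 6.72 top/bottom 7.414739666874172 6.708573984314727
yellow [[12.86, 15.7, 220.26, 5.5, 7.12, 14.62, 17.75], [12.93, 16.78, 221.62, 5.5, 8.12, 14.88, 17.75]] drop mm 3.18 top/bottom 2.9478420980260154 2.9478420980260154
black [[12.84, 16.13, 273.09, 5.0, 6.25, 15.62, 20.25], [12.88, 17.36, 266.68, 5.25, 7.5, 15.38, 20.0]] drop mm 3.31 top/bottom 3.3822877767040134 2.7058302213632106
```

```bash
cat >> h.py <<'E'
def tighten2(k,grip=22,first=.5,n=3,step=.12):
    f=112.5; y=np.pi/2+.4
    approach(k,f,y,grip); a=obs(); print(k,a[1].round(2),"m0",a[3][2].round(3),a[4]["opening"])
    f,y,m=turn(k,f,y,first,1,rate=1.5)
    f,y,m=turn(k,f,y,n*step,n,rate=1.5,stop=.38)
    print("op",obs()[4]["opening"]); leave(k,f); print(obs()[0])
E
python3 - <<'E'
from h import *
tighten2("white")
E
```

```text
white [480.64 -37.81 120.02] m0 -0.013 0.40810107882562624
white
 (45.52, np.float64(-0.001), np.float64(480.6), np.float64(-37.8), np.float64(118.1), np.float64(1.0), np.float64(1.5), np.float64(6.0), np.float64(0.27), np.float64(-0.11), np.float64(-0.04))
white
 (45.78, np.float64(-0.001), np.float64(480.6), np.float64(-37.8), np.float64(117.7), np.float64(1.2), np.float64(1.1), np.float64(6.7), np.float64(0.2), np.float64(-0.02), np.float64(-0.17))
 (46.05, np.float64(-0.001), np.float64(480.6), np.float64(-37.8), np.float64(117.2), np.float64(0.8), np.float64(2.4), np.float64(7.5), np.float64(0.2), np.float64(-0.01), np.float64(-0.09))
 (46.32, np.float64(-0.001), np.float64(480.6), np.float64(-37.7), np.float64(117.0), np.float64(-0.8), np.float64(2.2), np.float64(10.6), np.float64(0.31), np.float64(0.19), np.float64(-0.07))
op 0.40316298756265445
47.5083
```

```bash
python3 - <<'E'
from h import *
for k in("black","yellow"): tighten2(k,22,.54)
import cv2
a=viewer.camera("top")["img"]; b=viewer.camera("scene")["img"]; cv2.imwrite("pics/top3.png",a); cv2.imwrite("pics/s3.png",b)
E
```

```text
black [606.18 -73.62 120.29] m0 0.032 0.4043692922976666
black
 (50.5, np.float64(0.002), np.float64(605.6), np.float64(-73.7), np.float64(118.0), np.float64(4.0), np.float64(3.5), np.float64(5.4), np.float64(0.55), np.float64(-0.51), np.float64(-0.1))
black
 (50.77, np.float64(0.001), np.float64(605.5), np.float64(-73.7), np.float64(117.7), np.float64(1.9), np.float64(3.3), np.float64(7.2), np.float64(0.62), np.float64(-0.31), np.float64(-0.09))
 (51.03, np.float64(0.001), np.float64(605.4), np.float64(-73.6), np.float64(117.5), np.float64(0.9), np.float64(3.8), np.float64(9.7), np.float64(0.73), np.float64(-0.18), np.float64(-0.13))
 (51.3, np.float64(0.001), np.float64(605.3), np.float64(-73.6), np.float64(117.3), np.float64(-0.2), np.float64(4.4), np.float64(12.7), np.float64(0.81), np.float64(0.11), np.float64(-0.05))
op 0.405616586025497
52.4917
yellow [515.84  86.99 119.98] m0 -0.0 0.4077566848762461
yellow
 (55.38, np.float64(-0.0), np.float64(515.6), np.float64(86.9), np.float64(117.8), np.float64(-4.5), np.float64(-1.7), np.float64(6.2), np.float64(-0.35), np.float64(0.51), np.float64(-0.12))
yellow
 (55.65, np.float64(-0.001), np.float64(515.5), np.float64(86.9), np.float64(117.5), np.float64(-4.5), np.float64(-2.1), np.float64(9.8), np.float64(-0.37), np.float64(0.67), np.float64(-0.13))
 (55.92, np.float64(-0.001), np.float64(515.4), np.float64(87.0), np.float64(117.2), np.float64(-6.1), np.float64(-1.6), np.float64(12.9), np.float64(-0.43), np.float64(0.86), np.float64(-0.19))
 (56.18, np.float64(-0.001), np.float64(515.4), np.float64(87.0), np.float64(117.1), np.float64(-7.6), np.float64(-1.6), np.float64(16.5), np.float64(-0.35), np.float64(1.12), np.float64(-0.03))
op 0.4068129539277015
57.375
```

```bash
python3 - <<'E'
import cv2, numpy as np
a0=cv2.imread("pics/top0.png"); a=cv2.imread("pics/top3.png"); b0=cv2.imread("pics/scene0.png"); b=cv2.imread("pics/s3.png")
f=lambda i,u,v,r=11:cv2.resize(i[v-r:v+r+1,u-r:u+r+1],(200,200),interpolation=cv2.INTER_CUBIC)
T=[(248,161),(294,174),(283,219),(236,207)]; S=[(276,179),(237,202),(199,181),(238,160)]
cv2.imwrite("pics/cmp3.png",np.vstack([np.hstack([f(a0,*t,9) for t in T]),np.hstack([f(a,*t,9) for t in T]),np.hstack([f(b,*t,14) for t in S])]))
E
```

```text
(no output)
```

View pics/cmp3.png

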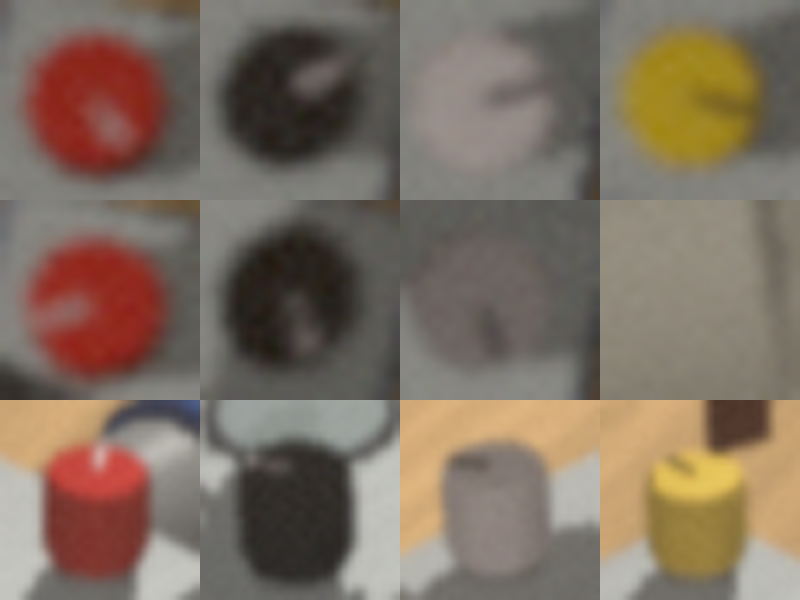

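```bash
python3 - <<'E'
import cv2, numpy as np
sc=-1/ -2.826 # px per mm from earlier (2.38px=6.72mm)
ims=[cv2.imread(f"pics/{n}.png") for n in("scene0","s2","s3")]
for k,(u,v) in dict(red=(276,179),yellow=(238,160),black=(237,202)).items():
    C=[]
    for i in ims:
        w=cv2.resize(i[v-16:v+17,u-13:u+14],None,fx=8,fy=8,interpolation=cv2.INTER_CUBIC)
        s=cv2.cvtColor(w,cv2.COLOR_BGR2HSV).astype(int); h,sa,va=s[...,0],s[...,1],s[...,2]
        m=dict(red=((h<8)|(h>172))&(sa>130),yellow=(h>15)&(h<35)&(sa>125),black=va<75)[k].astype(np.uint8)
        c=cv2.convexHull(max(cv2.findContours(m,cv2.RETR_EXTERNAL,cv2.CHAIN_APPROX_NONE)[0],key=cv2.contourArea))
        M=cv2.moments(c); C.append((M["m01"]/M["m00"]/8,M["m00"]/64))
    C=np.array(C); print(k,C.round(2).tolist(),((C[:,0]-C[0,0])/sc).round(2))
E
```

```text
red [[15.39, 227.82], [17.77, 224.72], [17.78, 225.24]] [0.   6.73 6.74]
yellow [[15.7, 220.26], [16.78, 221.62], [17.8, 221.47]] [0.   3.05 5.93]
black [[16.13, 273.09], [17.36, 266.68], [18.59, 278.16]] [0.   3.46 6.94]
```

```bash
python3 - <<'E'
from h import *
bot.move_l(P(K["yellow"],230),vel=150); a=obs(); print(a[0],a[2].round(1)); bot.job_done()
import cv2; cv2.imwrite("pics/end.png",viewer.camera("scene")["img"])
E
```

```text
57.9667 [ 0.9  0.1 -0.2]
the job is handed in; nothing more can be done
the job is handed in; nothing more can be done
```

I turned the four knobs clockwise in the order red, white (diagonally opposite), black, yellow, in two passes, and handed the job in at about 58 s. I have no direct proof that they are firmly tight: the torque sensor never showed it.

- **First pass:** I measured each knob's height by touching its top, then turned each to a computed 112.5 mm above the machine's origin. The camera put yellow and black 3.1 to 3.5 mm lower, against 3.0 and 3.45 mm intended. I did not check red and white separately after this pass.
- **Second pass:** I used a light grip (24 N on red, 22 N on the others) so the fingers should slip before forcing the cover. On every knob the fingers ended about 0.4 to 0.7 mm higher than a knob turning freely would have taken them. I take that as the cover seated and the knob stalled.
- **Torque disagreed:** After each step the wrist torque read at most 0.19 Nm and never reached my 0.38 Nm stop. I think it relaxes once the motion stops, so I inferred tightness from the stall and the grip limit. White showed the smallest stall, so it is the least certain.
- **Final heights:** From the camera, red, yellow and black stand at roughly 109.0 to 109.6 mm. That is a little below the expected 110 mm or a few tenths less, and probably within measuring error. White's height was not checked by camera, but its finger height ended like the others.
- **Surroundings:** I never went near the tub, jar or knife. The gripper was clear with no contact force at hand-in. I took no picture afterwards, so I did not re-check them at the end.

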